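# Point out the next transfer and log it

### The job

Show the camera over the bench the next transfer: with the fingertips, point down at the middle of the conical flask's stopper from two or three centimetres above it and stay there for two seconds, then in the same way point at the middle of the petri dish that lies by itself (not the pile of two). Then press the round key on the key box fully down to log the transfer, let it spring back and draw clear. Do not touch or shift the flask, any dish, or the cup, beaker and small bottle that stand among them.

Things in the scene. Friction and masses are not known exactly. Their poses are not given: they have to be found in the camera images.
- flask: the only conical flask: clear glass, 81 mm wide at the foot, narrowing to a stoppered neck, 142 mm tall overall with the stopper (about 38 mm wide at the top). Origin: centre of its underside, z up, so the middle of the stopper's top is 142 mm above it. Loose.
- dish: the single petri dish: flat, round, lidded, 91 mm across, 15 mm high, lying alone on the worktop. Origin: centre of its underside, z up. Loose, 22 g.
- stack_lower: lower one of a pile of two more petri dishes of the same look and size as the single one (pile 30 mm high, the upper one set about 1 cm off-centre); to be left alone. Origin: centre of its underside. Loose.
- stack_upper: upper one of that pile of two dishes; to be left alone. Origin: centre of its underside. Loose.
- cup: round sample cup with a wide screw lid, 62 mm across, 68 mm high; to be left alone. Origin: centre of its underside. Loose.
- beaker: open glass beaker, 54 mm across, 70 mm high; to be left alone. Origin: centre of its underside. Loose.
- bottle: small round bottle with a screw cap, 46 mm across, 98 mm high; to be left alone. Origin: centre of its underside. Loose.
- keybox: low key box, fixed to the worktop, 90 x 90 mm and 26 mm high, always on the right-hand side of the work (the robot's right, -y), with a single round black key on its middle. Origin: centre of its underside, z up; it may be turned up to 0.5 rad about z.
- key (a joint): travel of that round key, pressed straight down: 0 = up, 0.006 m = fully down; springs back, starts to move at about 1.5 N and is fully down at 5 N.
- key_top (a point): centre of the round key's top face (32 mm across), about 48 mm above the worktop when up, moves with the key.
Not all that is in view belongs to the job. Leave any blue look-alike of the keybox alone.

How it is judged (in metres and radians):
On the way, in this order (a step that is already met when the one before it is completed fails the run):
1. the fingertips stay just above the middle of the conical flask's stopper (grasp point within 30 mm sideways of its axis, 18 to 85 mm above its top) for 1.5 s (horizontal distance between the grasp point and flask below 0.03 m and z of the grasp point in the frame of flask between 0.16 and 0.227 m), for 1.5 s.
2. then the same above the middle of the single dish for 1.5 s (horizontal distance between the grasp point and dish below 0.03 m and z of the grasp point in the frame of dish between 0.033 and 0.1 m), for 1.5 s.
3. then the key is pressed down by at least 4.5 of its 6 mm (value of joint key above 0.0045 m), for 0.05 s.
At the end, for the whole second after the job is handed in: The key is up again (less than 1.2 mm down), and the flask, the dishes, the cup, the beaker and the bottle all stand at rest within 8 mm of where they started (value of joint key below 0.0012 m and distance of each of flask, dish, stack_lower, cup, beaker, bottle, stack_upper from where it was at the start of the episode below 0.008 m and linear speed of each of flask, dish, stack_lower, cup, beaker, bottle, stack_upper below 0.02 m/s); the robot touches nothing.
It fails at once if the robot touched the conical flask (contact force between any of the fingers, the arm and flask above 0.3 N).
It fails at once if the robot touched the single dish (contact force between any of the fingers, the arm and dish above 0.3 N).
It fails at once if the robot touched the pile of dishes, the cup, the beaker or the small bottle (contact force between any of the fingers, the arm and stack_lower above 0.3 N or contact force between any of the fingers, the arm and stack_upper above 0.3 N or contact force between any of the fingers, the arm and cup above 0.3 N or contact force between any of the fingers, the arm and beaker above 0.3 N or contact force between any of the fingers, the arm and bottle above 0.3 N).
It fails at once if a flask, dish, cup, beaker or bottle was shifted or lifted by more than 8 mm (distance of any of flask, dish, stack_lower, cup, beaker, bottle, stack_upper from where it was at the start of the episode above 0.008 m).
It also fails if it takes over 48 s, if anything falls off the work surface, if the arm or the gripper's body presses on something with over 40 N, if the wrist force passes 120 N, or if a joint passes its speed limit or range.

### The arm

A 6-joint arm with a two-finger parallel gripper is mounted at the origin on a cart in front of the work surface, level with it; the furniture and walls round the work are solid. World frame = base frame: x ahead of the robot, y to its left, z up, the work surface at z = 0. Lengths are in mm, angles in rad, forces in N, time in s.
With the tool pointing down it reaches from about 275 to 875 mm from the base axis. Payload 12.5 kg.
Tool frame: the origin (TCP) lies midway between the tips of the shut fingers; the grasp point (between the pads) lies 19 mm behind it; z points along the fingers, y is the direction in which the jaws open and shut (so a half turn about z gives the same grasp; the last joint's range is limited). The gripper opens to 85 mm and grips with 20 to 120 N. Pads are 22 mm wide; open, the fingers measure 114 mm over their backs; the gripper's body (76 mm by 85 mm) begins 54 mm behind the grasp point. The pads swing forward as they close: fully open they stand 13 mm farther back than shut.
Start: joints at [-1.283, 0.351, 1.652, -0, 1.139, -0.085], TCP at [200.341, -512.199, 231.29] pointing down, gripper open.
Joint ranges: [-2.75, 2.75], [-0.79, 2.1], [0.01, 2.65], [-1.57, 4.71], [0.07, 3.14], [-2.87, 2.87]. Speed limits (rad/s): [2.22, 2.22, 2.79, 3.14, 3.14, 3.14].

### API

Orientations are given as a unit quaternion [w, x, y, z].
In Python, from workcell import arm gives the robot as it stands.
- The arm moves only by the shell command python3 -m jog 'ROWS' [FORCE]. ROWS is JSON, a list of rows, each an object of numbers: "ax", "ay", "az": the turn, a rotation vector about the tool's x, y, z in degrees; "tx", "ty", "tz": the shift along the tool's x, y, z in cm; "grip": the gripper's target within -1 to 1 (fully open at 1, half-way at 0, shut at -1). In form: [{"ax": .., "ay": .., "az": .., "tx": .., "ty": .., "tz": .., "grip": ..}, ...]. A call has 1 to 12 rows; each row is the pose to reach, as a shift and turn from the pose commanded when the call began, along the tool's axes at that moment; what a row does not reach only later rows make up. A row lasts 1/12 s, in which the tool goes at most 41.7 mm and 7.16 degrees, less where a joint would pass 70% of its speed; a pose out of reach is approached as far as the arm can. A call with a gripper value outside its range is refused whole. The fingers move at their own pace and stop on an object; FORCE is the grip in N (left out, the last holds). Time passes only in rows, so rows that repeat a pose let the fingers close. It gives the time, the measured TCP pose, the force and the opening at its end, in the units of the state.
- arm.observe(): the state, without advancing time (a new reading comes with each control period).
- arm.camera(name): name is "scene" or "top" or "wrist"; returns a dict with "pixels" (480x640x3 uint8, red, green, blue), "K" (3x3 intrinsics, pixels), "dist" ([k1, k2, p1, p2, k3] as OpenCV has them; the pictures are not rectified), "eye" and "attitude" of the camera in the world. Camera axes: x right, y up, looking along -z (the intrinsics and any distortion apply to the point x, -y, -z); pixel columns grow to the right and rows downward; lengths in mm; the calibration is good to about 2 mm. A picture is of the moment at which its call begins. There is no depth.
- arm.finish_job(): hands the job in, once; it reports no verdict.
The state is a dict: "clock": time; "joint_pos": joint angles; "dq": joint speeds; "joint_torque": joint torques, N m; "eef_pos": TCP position; "tool_rot": TCP orientation; "ft_force": force on the tool from outside, world axes, zero at the start; "ft_torque": the same for the moment, N m; "width": finger opening in mm.
Only numpy, scipy, OpenCV 4.12 (cv2) and the standard library are available. Lean on these libraries where they do the work, as an engineer would, in place of code of your own. Each camera call takes 0.05 s, during which the arm holds its last target.

## Working session

There is one attempt and no reset: what is moved stays moved. The work goes in short steps, Python scripts to look and compute and a shell command to move; the robot and the scene stay as the last step left them, time stands still between calls to the robot, and variables do not carry over. Pictures are saved under pics/ and viewed, and the job is handed in when it is done.

```bash
ls; mkdir -p pics; python3 - <<'E'
from workcell import arm
import cv2,json
s=arm.observe(); print(s)
for n in ("scene","top","wrist"):
    c=arm.camera(n); cv2.imwrite(f"pics/{n}0.png",c["pixels"][:,:,::-1]); print(n,c["K"],c["dist"],c["eye"],c["attitude"])
E
```

```text
pics
{'clock': 0.0, 'joint_pos': array([-1.28260821e+00,  3.51270157e-01,  1.65246037e+00, -1.74241860e-05,
        1.13909827e+00, -8.45729274e-02]), 'dq': array([-0.00094951,  0.00091036,  0.0002806 , -0.00052215,  0.00176682,
        0.00020518]), 'joint_torque': array([-2.13471931e-04, -5.06100726e+01, -2.91403627e+01, -1.11079910e-04,
        4.51660249e-03, -5.77832907e-06]), 'eef_pos': array([ 200.23772893, -511.87983781,  230.72605562]), 'tool_rot': array([-6.14069929e-04,  9.82680508e-01,  1.85306875e-01, -7.06856082e-05]), 'ft_force': array([-0.11441723, -0.17754908,  0.09590178]), 'ft_torque': array([ 0.01450325, -0.01452322,  0.00507475]), 'width': 85.34060701416527}
scene [[565.73721782   0.         306.92708533]
 [  0.         565.73721782 235.50342953]
 [  0.           0.           1.        ]] [-0.01788354  0.          0.          0.          0.        ] [-300.42850838  762.7179099   556.50145646] [-0.31264298 -0.20968747  0.50700734  0.77538964]
top [[538.53681842   0.         317.84838688]
 [  0.         538.53681842 229.2250614 ]
 [  0.           0.           1.        ]] [-0.12015541  0.          0.          0.          0.        ] [ 421.95517945  -76.57559047 1291.31845928] [-0.70484348 -0.0298348   0.03072271  0.70806897]
wrist [[344.42647659   0.         318.39297029]
 [  0.         344.42647659 231.69915964]
 [  0.           0.           1.        ]] [-0.03566646  0.          0.          0.          0.        ] [ 267.71721478 -486.93383264  373.32489021] [ 0.81735969 -0.11848481  0.08123542 -0.55792947]
```

View pics/top0.png

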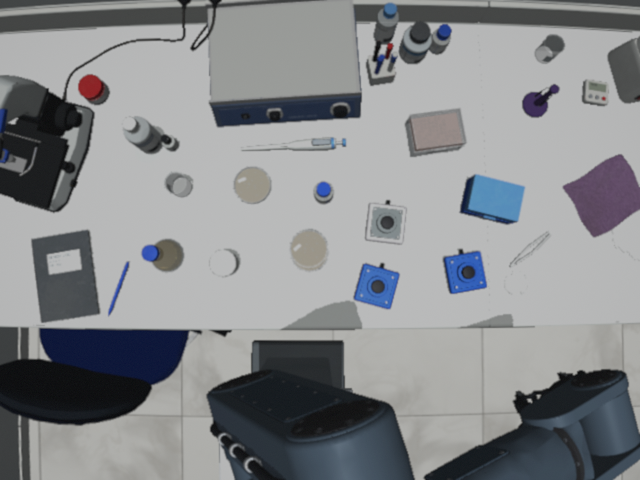

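View pics/scene0.png

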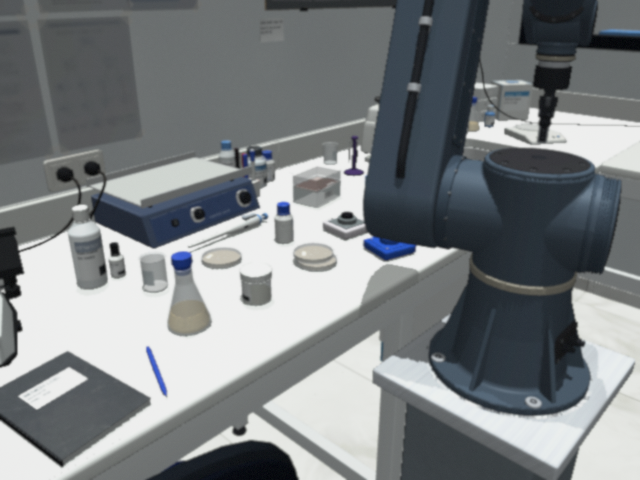

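View pics/wrist0.png

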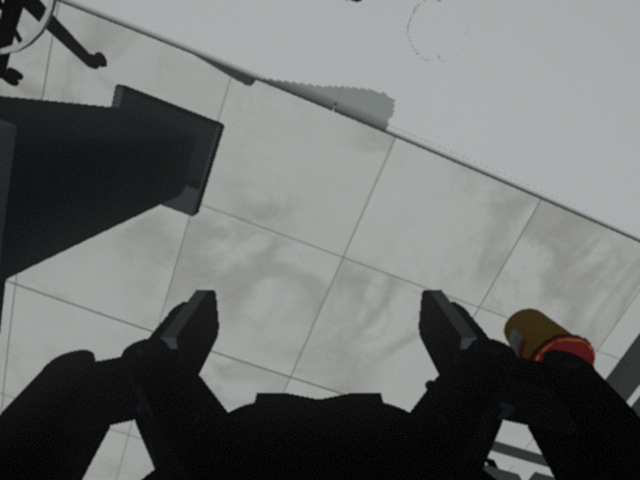

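Top view: the flask has its blue stopper at (150,253) and its foot at (167,255). 

What could be mistaken for what I want:
- **Dishes:** a disc at (252,184), and a disc at (309,250) with a double rim. The scene view shows (222,257) as a single layer and (314,256) as a pile of two.
- **Blue caps:** the flask's stopper at (150,253), the small bottle at (323,190), and others at the back at (389,10) and (443,33).
- **Key boxes:** a grey one at (386,222), and blue look-alikes at (377,286) and (465,272).

I choose the flask at (150,253), the dish at (252,184) and the grey box at (386,222). Next I'll check them in a crop and measure.

```bash
cat > h.py <<'E'
import numpy as np,cv2
from scipy.spatial.transform import Rotation as R
def ray(c,uv):
    p=cv2.undistortPoints(np.array([[uv]],float),np.array(c["K"]),np.array(c["dist"]))[0,0]
    w,x,y,z=c["attitude"]; d=R.from_quat([x,y,z,w]).apply([p[0],-p[1],-1]); return np.array(c["eye"]),d
def onplane(c,uv,z):
    e,d=ray(c,uv); return e+d*(z-e[2])/d[2]
def proj(c,P):
    w,x,y,z=c["attitude"]; q=R.from_quat([x,y,z,w]).inv().apply(np.array(P,float)-c["eye"])
    q=q*[1,-1,-1]; return cv2.projectPoints(q.reshape(1,3),np.zeros(3),np.zeros(3),np.array(c["K"]),np.array(c["dist"]))[0].ravel()
def tri(c1,u1,c2,u2):
    e1,d1=ray(c1,u1);e2,d2=ray(c2,u2)
    A=np.stack([d1,-d2],1); t=np.linalg.lstsq(A,e2-e1,rcond=None)[0]
    a=e1+d1*t[0];b=e2+d2*t[1]; return (a+b)/2,np.linalg.norm(a-b)
E
python3 - <<'E'
from workcell import arm
import cv2,numpy as np
from h import *
t=arm.camera("top"); s=arm.camera("scene")
def blob(c,lo,hi,box):
    im=cv2.cvtColor(c["pixels"],cv2.COLOR_RGB2HSV); x0,y0,x1,y1=box
    m=cv2.inRange(im[y0:y1,x0:x1],lo,hi); n,l,st,ce=cv2.connectedComponentsWithStats(m); i=1+np.argmax(st[1:,4])
    return st[i]+[x0,y0,0,0,0],ce[i]+[x0,y0]
B=((105,120,60),(130,255,255))
a,ct=blob(t,*B,(135,240,165,268)); b,cs=blob(s,*B,(165,245,200,275)); print("stopper",a,ct,b,cs,tri(t,ct,s,cs), onplane(t,ct,138))
for n,uv in dict(dish=(252,184),pile=(309,250),cup=(223,263),beaker=(180,184),bottle=(323,190)).items():
    print(n,onplane(t,uv,dict(dish=15,pile=30,cup=68,beaker=70,bottle=98)[n]).round())
a,ct=blob(t,(0,0,0),(180,255,70),(372,208,402,236)); print("key",a,ct,onplane(t,ct,48)); 
k=onplane(t,ct,48); print('scene reproj key',proj(s,k))
def crop(c,b,n):
    x0,y0,x1,y1=b; cv2.imwrite(n,cv2.resize(c["pixels"][y0:y1,x0:x1,::-1],None,fx=4,fy=4,interpolation=cv2.INTER_CUBIC))
crop(t,(130,150,330,290),"pics/c1.png"); crop(t,(330,180,500,320),"pics/c2.png"); crop(s,(130,190,330,335),"pics/c3.png")
print(arm.observe()["clock"])
E
```

```text
stopper [142 246  17  15 204] [149.92647059 252.84803922] [172 252  19  18 288] [181.26388889 260.29861111] (array([471.05634557, 287.49210303, 130.62163803]), np.float64(1.681137371159171)) [471.26096895 285.87286407 138.        ]
dish [641.  79.  15.]
pile [482. -57.  30.]
cup [451. 138.  68.]
beaker [633. 240.  70.]
bottle [613. -90.  98.]
key [381 216  13  13 118] [386.87288136 221.95762712] [ 544.95710666 -238.93425603   48.        ]
scene reproj key [346.07297508 213.49917013]
0.25
```

View pics/c1.png

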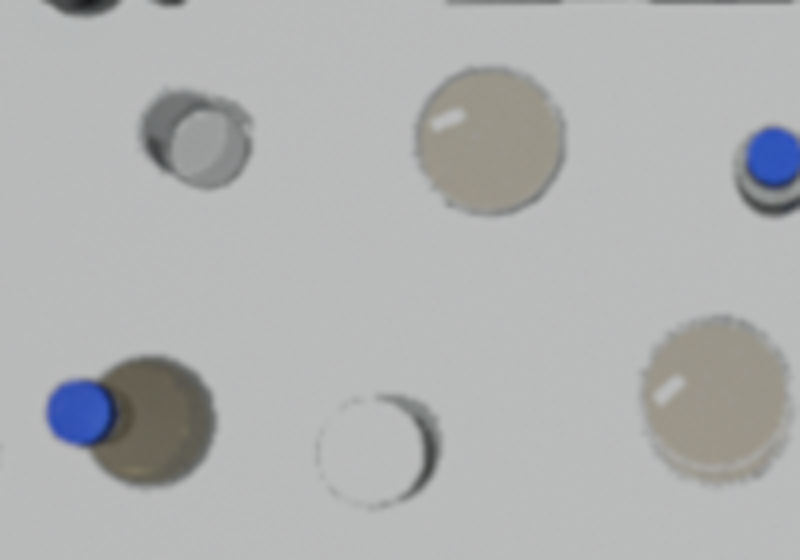

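View pics/c2.png

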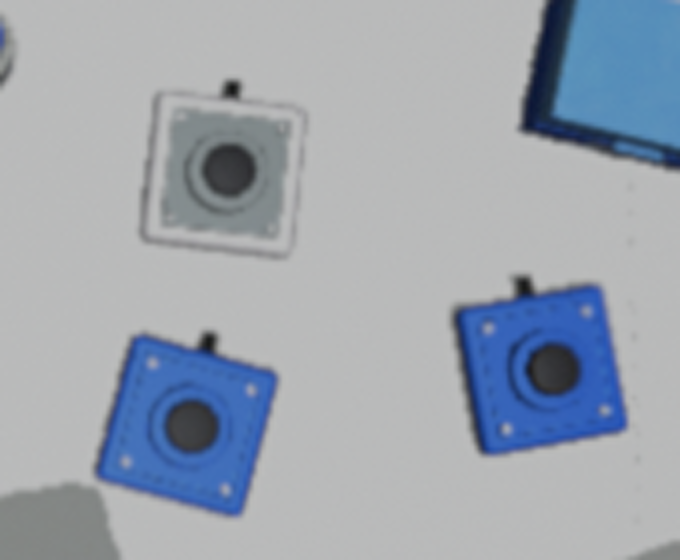

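View pics/c3.png

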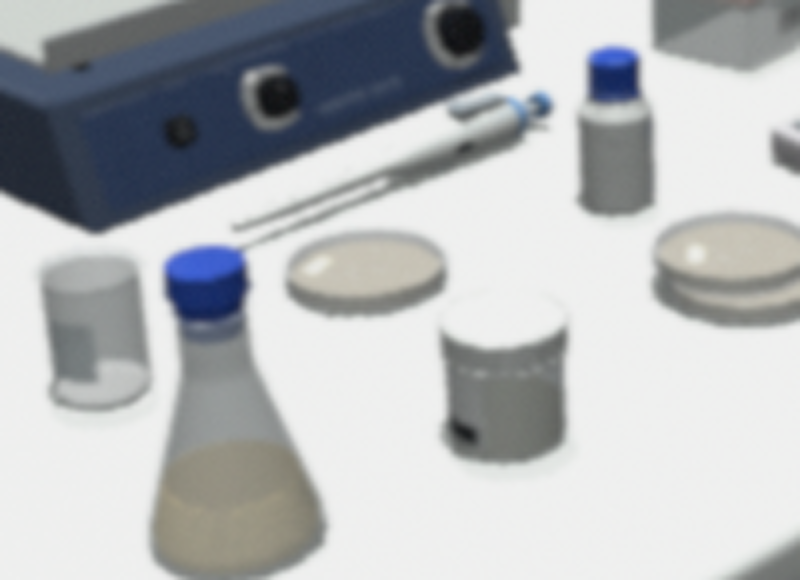

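The crops confirm all three choices. The flask is the only conical vessel, the dish at (252,185) is a single layer, and the box at (386,222) is the grey one with a black key. Before moving, I'll check how high the apparatus behind the dish stands and work out the first move.

```bash
cat >> h.py <<'E'
def delta(arm,P,base=None):
    s=arm.observe(); w,x,y,z=s["tool_rot"]; r=R.from_quat([x,y,z,w])
    b=np.array(base if base is not None else s["eef_pos"],float)
    print("t",round(s["clock"],2),"tcp",s["eef_pos"].round(1),"F",s["ft_force"].round(2),"w",round(s["width"],1),"q",s["joint_pos"].round(2))
    print("axes",r.as_matrix().T.round(3).tolist()); print("delta cm",(r.inv().apply(np.array(P,float)-b)/10).round(2))
E
python3 - <<'E'
from workcell import arm
from h import *
t=arm.camera("top"); s=arm.camera("scene")
print("device top-left front",tri(t,(212,99),s,(142,216)),"bottom", onplane(t,(213,122),0), tri(t,(213,122),s,(154,247)))
d=t["pixels"][150:215,220:285].astype(int); m=((d[:,:,0]-d[:,:,2])>10).astype(np.uint8); n,l,st,ce=cv2.connectedComponentsWithStats(m); i=1+np.argmax(st[1:,4]); print("dish",st[i],ce[i]+[220,150],onplane(t,ce[i]+[220,150],14))
d=t["pixels"][235:280,150:190].astype(int); m=((d[:,:,0]-d[:,:,2])>12).astype(np.uint8); n,l,st,ce=cv2.connectedComponentsWithStats(m); i=1+np.argmax(st[1:,4]); print("foot",st[i])
delta(arm,[471,286,235],[200.34,-512.2,231.29])
E
```

```text
device top-left front (array([828.1000988 , 162.78112806,  82.21623838]), np.float64(9.674777253714716)) bottom [800.03914665 179.48945979   0.        ] (array([788.65177835, 168.54511311,  18.53482298]), np.float64(17.81461731233535))
dish [ 16  18  33  34 842] [252.3847981  185.09144893] [638.81588196  78.40884136  14.        ]
foot [  4   6  27  29 511]
t 0.35 tcp [ 200.3 -512.1  231.2] F [-0.22  0.35 -0.07] w 85.6 q [-1.28  0.35  1.65 -0.    1.14 -0.08]
axes [[0.931, 0.364, -0.0], [0.364, -0.931, -0.0], [-0.0, 0.0, -1.0]]
delta cm [ 54.28 -64.48  -0.36]
```

```bash
R='x'; python3 -m jog '[{"tx":27,"ty":-32,"tz":-0.4,"grip":-1},{"tx":27,"ty":-32,"tz":-0.4,"grip":-1},{"tx":27,"ty":-32,"tz":-0.4,"grip":-1},{"tx":27,"ty":-32,"tz":-0.4,"grip":-1},{"tx":27,"ty":-32,"tz":-0.4,"grip":-1},{"tx":27,"ty":-32,"tz":-0.4,"grip":-1},{"tx":27,"ty":-32,"tz":-0.4,"grip":-1},{"tx":27,"ty":-32,"tz":-0.4,"grip":-1},{"tx":27,"ty":-32,"tz":-0.4,"grip":-1},{"tx":27,"ty":-32,"tz":-0.4,"grip":-1},{"tx":27,"ty":-32,"tz":-0.4,"grip":-1},{"tx":27,"ty":-32,"tz":-0.4,"grip":-1}]'
python3 - <<'E'
from workcell import arm
from h import *
delta(arm,[471,286,235])
E
```

```text
t 0.35 tcp [ 200.3 -512.1  231.2] F [-0.22  0.35 -0.07] w 85.6 q [-1.28  0.35  1.65 -0.    1.14 -0.08]
axes [[0.931, 0.364, -0.0], [0.364, -0.931, -0.0], [-0.0, 0.0, -1.0]]
delta cm [ 54.28 -64.47  -0.37]invalid input
```

```bash
python3 -m jog '[{"ax":0,"ay":0,"az":0,"tx":0,"ty":0,"tz":-0.4,"grip":-1}]'; echo rc $?
```

```text
clock: 0.43
eef_pos: [200.2, -511.9, 234.7]
tool_rot: [-0.001, 0.983, 0.185, -0.0]
ft_force: [-0.1, 0.3, -0.5]
width: 75.4
rc 0
```

```bash
python3 -m jog '[{"ax":0,"ay":0,"az":0,"tx":27,"ty":-32,"tz":0,"grip":-1},{"ax":0,"ay":0,"az":0,"tx":27,"ty":-32,"tz":0,"grip":-1},{"ax":0,"ay":0,"az":0,"tx":27,"ty":-32,"tz":0,"grip":-1},{"ax":0,"ay":0,"az":0,"tx":27,"ty":-32,"tz":0,"grip":-1},{"ax":0,"ay":0,"az":0,"tx":27,"ty":-32,"tz":0,"grip":-1},{"ax":0,"ay":0,"az":0,"tx":27,"ty":-32,"tz":0,"grip":-1},{"ax":0,"ay":0,"az":0,"tx":27,"ty":-32,"tz":0,"grip":-1},{"ax":0,"ay":0,"az":0,"tx":27,"ty":-32,"tz":0,"grip":-1},{"ax":0,"ay":0,"az":0,"tx":27,"ty":-32,"tz":0,"grip":-1},{"ax":0,"ay":0,"az":0,"tx":27,"ty":-32,"tz":0,"grip":-1},{"ax":0,"ay":0,"az":0,"tx":27,"ty":-32,"tz":0,"grip":-1},{"ax":0,"ay":0,"az":0,"tx":27,"ty":-32,"tz":0,"grip":-1}]'
python3 - <<'E'
from workcell import arm
from h import *
delta(arm,[471,286,235])
E
```

```text
clock: 1.43
eef_pos: [335.8, -114.1, 235.7]
tool_rot: [0.0, 0.982, 0.188, 0.0]
ft_force: [0.0, -0.7, 0.9]
width: 0.1
t 1.43 tcp [ 335.8 -114.1  235.7] F [ 0.01 -0.7   0.85] w 0.1 q [-0.46 -0.03  2.1   0.    1.07  0.73]
axes [[0.929, 0.369, 0.001], [0.369, -0.929, 0.001], [0.001, -0.0, -1.0]]
delta cm [ 27.33 -32.2    0.07]
```

```bash
python3 -m jog '[{"ax":0,"ay":0,"az":0,"tx":27.3,"ty":-32.3,"tz":0,"grip":-1},{"ax":0,"ay":0,"az":0,"tx":27.3,"ty":-32.3,"tz":0,"grip":-1},{"ax":0,"ay":0,"az":0,"tx":27.3,"ty":-32.3,"tz":0,"grip":-1},{"ax":0,"ay":0,"az":0,"tx":27.3,"ty":-32.3,"tz":0,"grip":-1},{"ax":0,"ay":0,"az":0,"tx":27.3,"ty":-32.3,"tz":0,"grip":-1},{"ax":0,"ay":0,"az":0,"tx":27.3,"ty":-32.3,"tz":0,"grip":-1},{"ax":0,"ay":0,"az":0,"tx":27.3,"ty":-32.3,"tz":0,"grip":-1},{"ax":0,"ay":0,"az":0,"tx":27.3,"ty":-32.3,"tz":0,"grip":-1},{"ax":0,"ay":0,"az":0,"tx":27.3,"ty":-32.3,"tz":0,"grip":-1},{"ax":0,"ay":0,"az":0,"tx":27.3,"ty":-32.3,"tz":0,"grip":-1},{"ax":0,"ay":0,"az":0,"tx":27.3,"ty":-32.3,"tz":0,"grip":-1},{"ax":0,"ay":0,"az":0,"tx":27.3,"ty":-32.3,"tz":0,"grip":-1}]'
python3 - <<'E'
from workcell import arm
from h import *
delta(arm,[471,286,170])
for n in ("scene","wrist","top"):
    c=arm.camera(n); cv2.imwrite(f"pics/{n}1.png",c["pixels"][:,:,::-1]); 
    print(n, proj(c,[471,286,142]), proj(c,arm.observe()["eef_pos"]))
E
```

```text
clock: 2.43
eef_pos: [473.1, 284.7, 234.7]
tool_rot: [0.0, 0.983, 0.186, -0.0]
ft_force: [0.6, 0.1, -1.0]
width: 0.0
t 2.43 tcp [473.1 284.7 234.7] F [ 0.62  0.05 -0.95] w 0.0 q [ 0.46  0.35  1.64 -0.    1.15  1.65]
axes [[0.931, 0.365, -0.0], [0.365, -0.931, 0.0], [-0.0, -0.0, -1.0]]
delta cm [-0.14 -0.2   6.47]
scene [180.88208149 253.99456527] [176.29384036 202.68198304]
wrist [312.36613718 235.08612601] [316.84665154 295.17559144]
top [149.30008194 252.89041193] [136.65535506 250.34255545]
```

View pics/scene1.png

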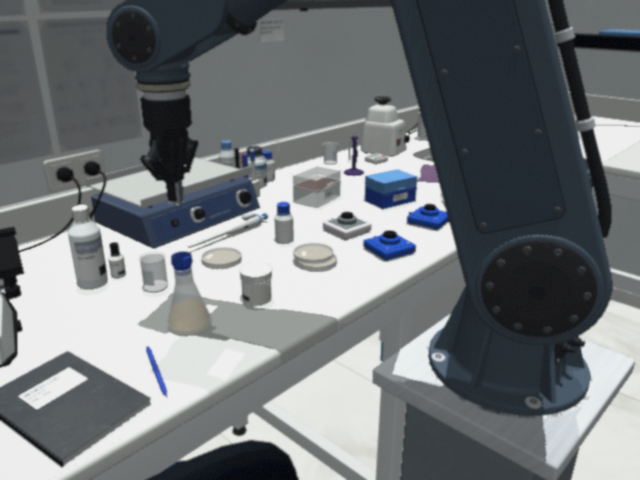

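View pics/wrist1.png

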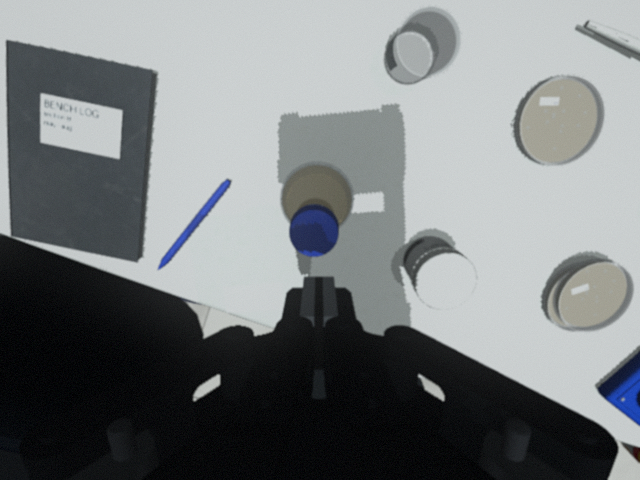

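The scene view has the shut fingertips at (175,202), right above the flask. The wrist view has the stopper at (314,231), against a predicted (312,235), so the flask position holds within about 2 mm. I'll descend to roughly 27 mm above the stopper and hold.

```bash
python3 -m jog '[{"ax":0,"ay":0,"az":0,"tx":-0.1,"ty":-0.2,"tz":2,"grip":-1},{"ax":0,"ay":0,"az":0,"tx":-0.1,"ty":-0.2,"tz":4,"grip":-1},{"ax":0,"ay":0,"az":0,"tx":-0.1,"ty":-0.2,"tz":5.5,"grip":-1},{"ax":0,"ay":0,"az":0,"tx":-0.1,"ty":-0.2,"tz":6.5,"grip":-1},{"ax":0,"ay":0,"az":0,"tx":-0.1,"ty":-0.2,"tz":6.5,"grip":-1},{"ax":0,"ay":0,"az":0,"tx":-0.1,"ty":-0.2,"tz":6.5,"grip":-1},{"ax":0,"ay":0,"az":0,"tx":-0.1,"ty":-0.2,"tz":6.5,"grip":-1},{"ax":0,"ay":0,"az":0,"tx":-0.1,"ty":-0.2,"tz":6.5,"grip":-1},{"ax":0,"ay":0,"az":0,"tx":-0.1,"ty":-0.2,"tz":6.5,"grip":-1},{"ax":0,"ay":0,"az":0,"tx":-0.1,"ty":-0.2,"tz":6.5,"grip":-1}]'
python3 - <<'E'
from workcell import arm
from h import *
delta(arm,[471,286,170])
c=arm.camera("scene"); cv2.imwrite("pics/scene2.png",cv2.resize(c["pixels"][130:350,90:330,::-1],None,fx=2.5,fy=2.5))
E
```

```text
clock: 3.42
eef_pos: [470.4, 286.0, 170.9]
tool_rot: [-0.0, 0.983, 0.185, 0.0]
ft_force: [0.3, -0.2, -0.0]
width: -0.4
t 3.42 tcp [470.4 286.  170.9] F [ 0.34 -0.2  -0.01] w -0.4 q [ 0.46  0.42  1.71 -0.    1.01  1.66]
axes [[0.931, 0.364, 0.001], [0.364, -0.931, -0.0], [0.001, 0.0, -1.0]]
delta cm [0.06 0.02 0.09]
```

View pics/scene2.png

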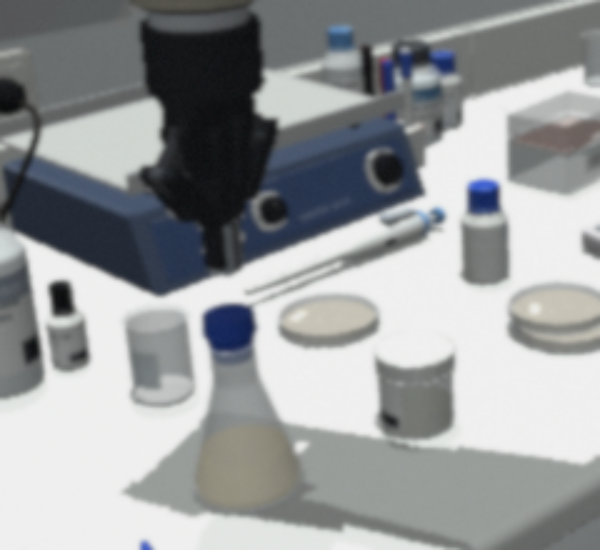

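The crop shows the fingertips at (222,268) just above the stopper at (230,315), with a clear gap of about 28 mm. I'll hold here for two seconds, then rise.

```bash
python3 -m jog '[{"ax":0,"ay":0,"az":0,"tx":0,"ty":0,"tz":0.1,"grip":-1},{"ax":0,"ay":0,"az":0,"tx":0,"ty":0,"tz":0.1,"grip":-1},{"ax":0,"ay":0,"az":0,"tx":0,"ty":0,"tz":0.1,"grip":-1},{"ax":0,"ay":0,"az":0,"tx":0,"ty":0,"tz":0.1,"grip":-1},{"ax":0,"ay":0,"az":0,"tx":0,"ty":0,"tz":0.1,"grip":-1},{"ax":0,"ay":0,"az":0,"tx":0,"ty":0,"tz":0.1,"grip":-1},{"ax":0,"ay":0,"az":0,"tx":0,"ty":0,"tz":0.1,"grip":-1},{"ax":0,"ay":0,"az":0,"tx":0,"ty":0,"tz":0.1,"grip":-1},{"ax":0,"ay":0,"az":0,"tx":0,"ty":0,"tz":0.1,"grip":-1},{"ax":0,"ay":0,"az":0,"tx":0,"ty":0,"tz":0.1,"grip":-1},{"ax":0,"ay":0,"az":0,"tx":0,"ty":0,"tz":0.1,"grip":-1},{"ax":0,"ay":0,"az":0,"tx":0,"ty":0,"tz":0.1,"grip":-1}]'
python3 -m jog '[{"ax":0,"ay":0,"az":0,"tx":0,"ty":0,"tz":0,"grip":-1},{"ax":0,"ay":0,"az":0,"tx":0,"ty":0,"tz":0,"grip":-1},{"ax":0,"ay":0,"az":0,"tx":0,"ty":0,"tz":0,"grip":-1},{"ax":0,"ay":0,"az":0,"tx":0,"ty":0,"tz":0,"grip":-1},{"ax":0,"ay":0,"az":0,"tx":0,"ty":0,"tz":0,"grip":-1},{"ax":0,"ay":0,"az":0,"tx":0,"ty":0,"tz":0,"grip":-1},{"ax":0,"ay":0,"az":0,"tx":0,"ty":0,"tz":0,"grip":-1},{"ax":0,"ay":0,"az":0,"tx":0,"ty":0,"tz":0,"grip":-1},{"ax":0,"ay":0,"az":0,"tx":0,"ty":0,"tz":0,"grip":-1},{"ax":0,"ay":0,"az":0,"tx":0,"ty":0,"tz":0,"grip":-1},{"ax":0,"ay":0,"az":0,"tx":0,"ty":0,"tz":0,"grip":-1},{"ax":0,"ay":0,"az":0,"tx":0,"ty":0,"tz":0,"grip":-1}]'
python3 -m jog '[{"ax":0,"ay":0,"az":0,"tx":0,"ty":0,"tz":-4,"grip":-1},{"ax":0,"ay":0,"az":0,"tx":0,"ty":0,"tz":-6,"grip":-1},{"ax":0,"ay":0,"az":0,"tx":0,"ty":0,"tz":-6,"grip":-1},{"ax":0,"ay":0,"az":0,"tx":0,"ty":0,"tz":-6,"grip":-1}]'
python3 - <<'E'
from workcell import arm
from h import *
delta(arm,[639,78.5,230])
E
```

```text
clock: 4.47
eef_pos: [470.2, 285.9, 169.3]
tool_rot: [0.0, 0.983, 0.185, -0.0]
ft_force: [0.5, 0.5, 0.1]
width: -0.0
clock: 5.47
eef_pos: [470.2, 285.9, 169.3]
tool_rot: [-0.0, 0.983, 0.185, -0.0]
ft_force: [-0.2, -0.2, -0.2]
width: -0.1
clock: 5.8
eef_pos: [470.5, 286.1, 230.2]
tool_rot: [-0.0, 0.983, 0.185, 0.001]
ft_force: [-0.2, -0.2, -0.5]
width: 0.1
t 5.8 tcp [470.5 286.1 230.2] F [-0.22 -0.25 -0.47] w 0.1 q [0.46 0.35 1.65 0.   1.13 1.66]
axes [[0.931, 0.364, 0.002], [0.364, -0.931, -0.0], [0.002, 0.001, -1.0]]
delta cm [ 8.13 25.47  0.03]
```

```bash
python3 -m jog '[{"ax":0,"ay":0,"az":0,"tx":8.1,"ty":25.5,"tz":0,"grip":-1},{"ax":0,"ay":0,"az":0,"tx":8.1,"ty":25.5,"tz":0,"grip":-1},{"ax":0,"ay":0,"az":0,"tx":8.1,"ty":25.5,"tz":0,"grip":-1},{"ax":0,"ay":0,"az":0,"tx":8.1,"ty":25.5,"tz":0,"grip":-1},{"ax":0,"ay":0,"az":0,"tx":8.1,"ty":25.5,"tz":0,"grip":-1},{"ax":0,"ay":0,"az":0,"tx":8.1,"ty":25.5,"tz":0,"grip":-1},{"ax":0,"ay":0,"az":0,"tx":8.1,"ty":25.5,"tz":0,"grip":-1},{"ax":0,"ay":0,"az":0,"tx":8.1,"ty":25.5,"tz":0,"grip":-1},{"ax":0,"ay":0,"az":0,"tx":8.1,"ty":25.5,"tz":6,"grip":-1},{"ax":0,"ay":0,"az":0,"tx":8.1,"ty":25.5,"tz":10,"grip":-1},{"ax":0,"ay":0,"az":0,"tx":8.1,"ty":25.5,"tz":10,"grip":-1},{"ax":0,"ay":0,"az":0,"tx":8.1,"ty":25.5,"tz":10,"grip":-1}]'
python3 - <<'E'
from workcell import arm
from h import *
delta(arm,[639,78.5,42])
for n in ("scene","wrist"):
    c=arm.camera(n); cv2.imwrite(f"pics/{n}3.png",c["pixels"][:,:,::-1]); print(n,proj(c,[639,78.5,15]),proj(c,arm.observe()["eef_pos"]))
E
```

```text
clock: 6.8
eef_pos: [635.1, 78.3, 123.6]
tool_rot: [-0.001, 0.983, 0.185, -0.005]
ft_force: [0.1, 0.2, -1.1]
width: 0.2
t 6.8 tcp [635.1  78.3 123.6] F [ 0.07  0.16 -1.11] w 0.2 q [0.05 0.63 1.49 0.   1.03 1.25]
axes [[0.931, 0.365, -0.009], [0.365, -0.931, -0.003], [-0.01, -0.0, -1.0]]
delta cm [0.44 0.15 8.15]
scene [221.44479982 254.39920116] [218.57998304 207.86298232]
wrist [317.90774137 224.01112237] [316.78089894 293.78059082]
```

View pics/scene3.png

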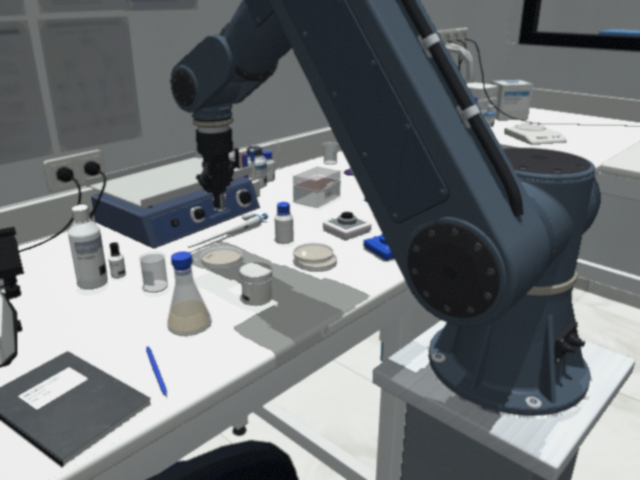

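View pics/wrist3.png

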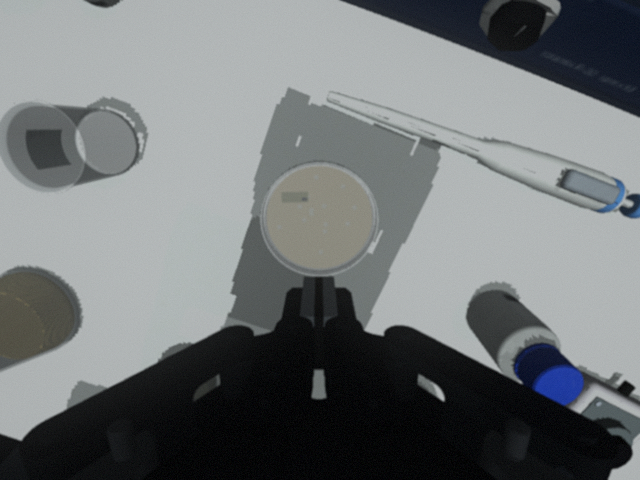

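The wrist view shows the single dish at (320,218), against a predicted (318,224), so it agrees. Now a gentle descent.

```bash
python3 -m jog '[{"ax":0,"ay":0,"az":0,"tx":0.1,"ty":0,"tz":0,"grip":-1},{"ax":0,"ay":0,"az":0,"tx":0.1,"ty":0,"tz":1.5,"grip":-1},{"ax":0,"ay":0,"az":0,"tx":0.1,"ty":0,"tz":3,"grip":-1},{"ax":0,"ay":0,"az":0,"tx":0.1,"ty":0,"tz":4.5,"grip":-1},{"ax":0,"ay":0,"az":0,"tx":0.1,"ty":0,"tz":6,"grip":-1},{"ax":0,"ay":0,"az":0,"tx":0.1,"ty":0,"tz":7,"grip":-1},{"ax":0,"ay":0,"az":0,"tx":0.1,"ty":0,"tz":7.6,"grip":-1},{"ax":0,"ay":0,"az":0,"tx":0.1,"ty":0,"tz":7.8,"grip":-1},{"ax":0,"ay":0,"az":0,"tx":0.1,"ty":0,"tz":8,"grip":-1},{"ax":0,"ay":0,"az":0,"tx":0.1,"ty":0,"tz":8,"grip":-1},{"ax":0,"ay":0,"az":0,"tx":0.1,"ty":0,"tz":8,"grip":-1},{"ax":0,"ay":0,"az":0,"tx":0.1,"ty":0,"tz":8,"grip":-1}]'
python3 - <<'E'
from workcell import arm
from h import *
delta(arm,[639,78.5,42])
c=arm.camera("scene"); cv2.imwrite("pics/scene4.png",cv2.resize(c["pixels"][130:350,130:370,::-1],None,fx=2.5,fy=2.5))
E
```

```text
clock: 7.9
eef_pos: [639.8, 78.3, 50.0]
tool_rot: [0.0, 0.983, 0.185, 0.0]
ft_force: [0.5, 0.5, 0.4]
width: 0.3
t 7.9 tcp [639.8  78.3  50. ] F [0.47 0.48 0.45] w 0.3 q [0.05 0.73 1.51 0.   0.89 1.25]
axes [[0.931, 0.364, 0.001], [0.364, -0.931, 0.0], [0.001, 0.0, -1.0]]
delta cm [-0.07 -0.05  0.8 ]
```

View pics/scene4.png

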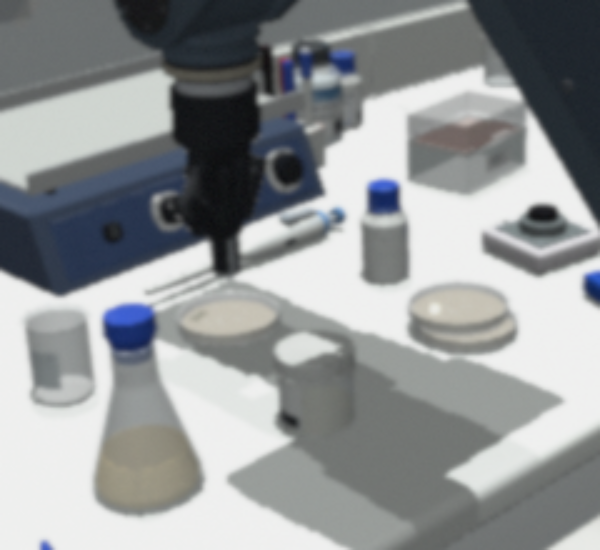

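The fingertips at (228,272) are above the middle of the single dish at (230,315), with nothing touched. I'll go 7 mm lower to about 28 mm above it and hold for 2 s.

```bash
python3 -m jog '[{"ax":0,"ay":0,"az":0,"tx":0,"ty":0,"tz":0.4,"grip":-1},{"ax":0,"ay":0,"az":0,"tx":0,"ty":0,"tz":0.7,"grip":-1},{"ax":0,"ay":0,"az":0,"tx":0,"ty":0,"tz":0.7,"grip":-1},{"ax":0,"ay":0,"az":0,"tx":0,"ty":0,"tz":0.7,"grip":-1},{"ax":0,"ay":0,"az":0,"tx":0,"ty":0,"tz":0.7,"grip":-1},{"ax":0,"ay":0,"az":0,"tx":0,"ty":0,"tz":0.7,"grip":-1},{"ax":0,"ay":0,"az":0,"tx":0,"ty":0,"tz":0.7,"grip":-1},{"ax":0,"ay":0,"az":0,"tx":0,"ty":0,"tz":0.7,"grip":-1},{"ax":0,"ay":0,"az":0,"tx":0,"ty":0,"tz":0.7,"grip":-1},{"ax":0,"ay":0,"az":0,"tx":0,"ty":0,"tz":0.7,"grip":-1},{"ax":0,"ay":0,"az":0,"tx":0,"ty":0,"tz":0.7,"grip":-1},{"ax":0,"ay":0,"az":0,"tx":0,"ty":0,"tz":0.7,"grip":-1}]'
python3 -m jog '[{"ax":0,"ay":0,"az":0,"tx":0,"ty":0,"tz":0,"grip":-1},{"ax":0,"ay":0,"az":0,"tx":0,"ty":0,"tz":0,"grip":-1},{"ax":0,"ay":0,"az":0,"tx":0,"ty":0,"tz":0,"grip":-1},{"ax":0,"ay":0,"az":0,"tx":0,"ty":0,"tz":0,"grip":-1},{"ax":0,"ay":0,"az":0,"tx":0,"ty":0,"tz":0,"grip":-1},{"ax":0,"ay":0,"az":0,"tx":0,"ty":0,"tz":0,"grip":-1},{"ax":0,"ay":0,"az":0,"tx":0,"ty":0,"tz":0,"grip":-1},{"ax":0,"ay":0,"az":0,"tx":0,"ty":0,"tz":0,"grip":-1},{"ax":0,"ay":0,"az":0,"tx":0,"ty":0,"tz":0,"grip":-1},{"ax":0,"ay":0,"az":0,"tx":0,"ty":0,"tz":0,"grip":-1},{"ax":0,"ay":0,"az":0,"tx":0,"ty":0,"tz":0,"grip":-1},{"ax":0,"ay":0,"az":0,"tx":0,"ty":0,"tz":0,"grip":-1}]'
python3 -m jog '[{"ax":0,"ay":0,"az":0,"tx":0,"ty":0,"tz":-4,"grip":-1},{"ax":0,"ay":0,"az":0,"tx":0,"ty":0,"tz":-8,"grip":-1},{"ax":0,"ay":0,"az":0,"tx":0,"ty":0,"tz":-12,"grip":-1},{"ax":0,"ay":0,"az":0,"tx":0,"ty":0,"tz":-15,"grip":-1},{"ax":0,"ay":0,"az":0,"tx":0,"ty":0,"tz":-16,"grip":-1},{"ax":0,"ay":0,"az":0,"tx":0,"ty":0,"tz":-16,"grip":-1},{"ax":0,"ay":0,"az":0,"tx":0,"ty":0,"tz":-16,"grip":-1}]'
python3 - <<'E'
from workcell import arm
from h import *
delta(arm,[545,-239,200])
E
```

```text
clock: 8.95
eef_pos: [639.4, 78.3, 42.3]
tool_rot: [0.0, 0.983, 0.185, 0.0]
ft_force: [-0.2, -0.3, 0.1]
width: 0.2
clock: 9.95
eef_pos: [639.4, 78.3, 42.3]
tool_rot: [0.0, 0.983, 0.185, 0.0]
ft_force: [0.6, 0.6, 0.8]
width: 0.0
clock: 10.53
eef_pos: [639.1, 78.3, 201.5]
tool_rot: [-0.0, 0.983, 0.185, -0.0]
ft_force: [0.4, 0.3, 0.1]
width: 0.1
t 10.53 tcp [639.1  78.3 201.5] F [0.41 0.32 0.13] w 0.1 q [0.05 0.55 1.42 0.   1.17 1.25]
axes [[0.931, 0.364, -0.001], [0.364, -0.931, -0.0], [-0.001, -0.0, -1.0]]
delta cm [-20.32  26.12   0.15]
```

```bash
python3 -m jog '[{"ax":0,"ay":0,"az":0,"tx":-20.3,"ty":26.1,"tz":0,"grip":-1},{"ax":0,"ay":0,"az":0,"tx":-20.3,"ty":26.1,"tz":0,"grip":-1},{"ax":0,"ay":0,"az":0,"tx":-20.3,"ty":26.1,"tz":0,"grip":-1},{"ax":0,"ay":0,"az":0,"tx":-20.3,"ty":26.1,"tz":0,"grip":-1},{"ax":0,"ay":0,"az":0,"tx":-20.3,"ty":26.1,"tz":0,"grip":-1},{"ax":0,"ay":0,"az":0,"tx":-20.3,"ty":26.1,"tz":0,"grip":-1},{"ax":0,"ay":0,"az":0,"tx":-20.3,"ty":26.1,"tz":0,"grip":-1},{"ax":0,"ay":0,"az":0,"tx":-20.3,"ty":26.1,"tz":0,"grip":-1},{"ax":0,"ay":0,"az":0,"tx":-20.3,"ty":26.1,"tz":0,"grip":-1},{"ax":0,"ay":0,"az":0,"tx":-20.3,"ty":26.1,"tz":0,"grip":-1},{"ax":0,"ay":0,"az":0,"tx":-20.3,"ty":26.1,"tz":0,"grip":-1},{"ax":0,"ay":0,"az":0,"tx":-20.3,"ty":26.1,"tz":0,"grip":-1}]'
python3 - <<'E'
from workcell import arm
from h import *
arm.camera("scene")
delta(arm,[545,-239,52])
for n in ("wrist","scene"):
    c=arm.camera(n); cv2.imwrite(f"pics/{n}5.png",c["pixels"][:,:,::-1]); print(n,proj(c,[545,-239,48]),proj(c,arm.observe()["eef_pos"]))
E
```

```text
clock: 11.53
eef_pos: [545.4, -237.4, 201.2]
tool_rot: [-0.001, 0.983, 0.186, -0.001]
ft_force: [-0.3, 0.2, -0.4]
width: -0.2
t 11.58 tcp [ 545.6 -237.4  201.5] F [ 0.33 -0.77  0.3 ] w 0.1 q [-0.49  0.46  1.56  0.    1.12  0.71]
axes [[0.931, 0.366, -0.001], [0.366, -0.931, -0.001], [-0.001, 0.001, -1.0]]
delta cm [-0.11  0.14 14.95]
wrist [318.61047245 215.62255198] [315.96838809 294.11094495]
scene [346.0771026  213.48786182] [346.69086159 152.95746083]
```

View pics/wrist5.png

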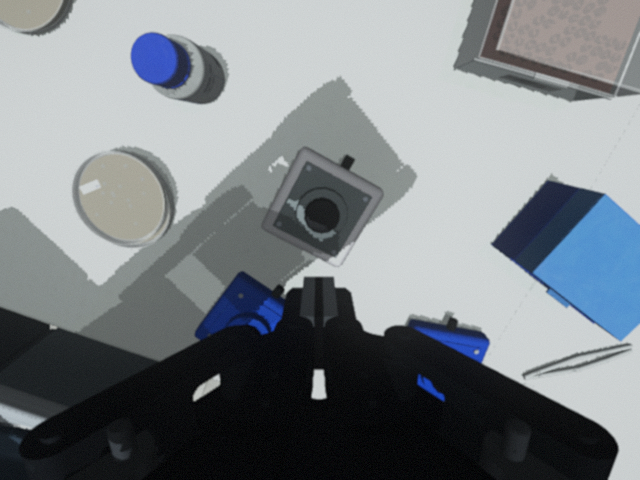

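The wrist view shows the key at (322,215), against a predicted (319,216), and it sits on the grey box. The wrist camera's steady +2 px bias explains most of that difference. I'll descend to just above the key.

```bash
python3 -m jog '[{"ax":0,"ay":0,"az":0,"tx":-0.1,"ty":0.2,"tz":3,"grip":-1},{"ax":0,"ay":0,"az":0,"tx":-0.1,"ty":0.2,"tz":6,"grip":-1},{"ax":0,"ay":0,"az":0,"tx":-0.1,"ty":0.2,"tz":9,"grip":-1},{"ax":0,"ay":0,"az":0,"tx":-0.1,"ty":0.2,"tz":11,"grip":-1},{"ax":0,"ay":0,"az":0,"tx":-0.1,"ty":0.2,"tz":12.5,"grip":-1},{"ax":0,"ay":0,"az":0,"tx":-0.1,"ty":0.2,"tz":13.5,"grip":-1},{"ax":0,"ay":0,"az":0,"tx":-0.1,"ty":0.2,"tz":14.2,"grip":-1},{"ax":0,"ay":0,"az":0,"tx":-0.1,"ty":0.2,"tz":14.2,"grip":-1},{"ax":0,"ay":0,"az":0,"tx":-0.1,"ty":0.2,"tz":14.2,"grip":-1},{"ax":0,"ay":0,"az":0,"tx":-0.1,"ty":0.2,"tz":14.2,"grip":-1},{"ax":0,"ay":0,"az":0,"tx":-0.1,"ty":0.2,"tz":14.2,"grip":-1}]'
python3 - <<'E'
from workcell import arm
from h import *
delta(arm,[545,-239,42])
c=arm.camera("scene"); cv2.imwrite("pics/scene6.png",cv2.resize(c["pixels"][130:270,270:450,::-1],None,fx=4,fy=4))
c=arm.camera("wrist"); cv2.imwrite("pics/wrist6.png",c["pixels"][:,:,::-1])
E
```

```text
clock: 12.6
eef_pos: [545.7, -241.2, 61.3]
tool_rot: [0.001, 0.983, 0.185, 0.001]
ft_force: [-0.1, -0.0, -0.1]
width: -0.3
t 12.6 tcp [ 545.7 -241.2   61.3] F [-0.13 -0.03 -0.07] w -0.3 q [-0.49  0.65  1.65  0.    0.84  0.7 ]
axes [[0.931, 0.364, 0.001], [0.364, -0.931, 0.001], [0.001, -0.001, -1.0]]
delta cm [ 0.01 -0.23  1.93]
```

View pics/scene6.png

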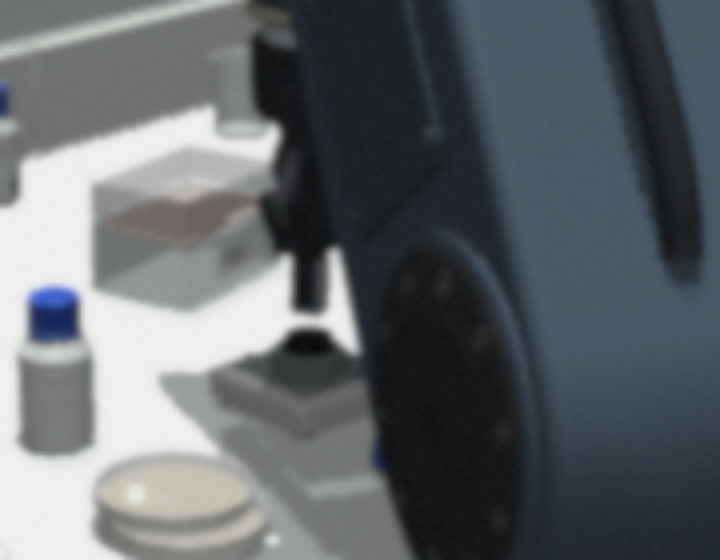

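View pics/wrist6.png

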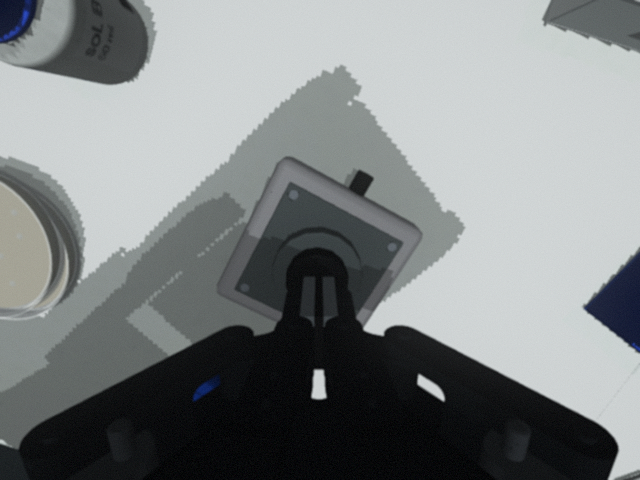

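The scene crop shows the fingertips at (310,312), straight over the key at (308,340). The wrist view shows the key spanning columns 287–347, centred under the fingers at column 319. Now I'll press gently and watch the force.

```bash
python3 -m jog '[{"ax":0,"ay":0,"az":0,"tx":0,"ty":-0.1,"tz":0.6,"grip":-1},{"ax":0,"ay":0,"az":0,"tx":0,"ty":-0.1,"tz":1.0,"grip":-1},{"ax":0,"ay":0,"az":0,"tx":0,"ty":-0.1,"tz":1.3,"grip":-1},{"ax":0,"ay":0,"az":0,"tx":0,"ty":-0.1,"tz":1.5,"grip":-1},{"ax":0,"ay":0,"az":0,"tx":0,"ty":-0.1,"tz":1.7,"grip":-1},{"ax":0,"ay":0,"az":0,"tx":0,"ty":-0.1,"tz":1.8,"grip":-1},{"ax":0,"ay":0,"az":0,"tx":0,"ty":-0.1,"tz":1.9,"grip":-1},{"ax":0,"ay":0,"az":0,"tx":0,"ty":-0.1,"tz":1.9,"grip":-1},{"ax":0,"ay":0,"az":0,"tx":0,"ty":-0.1,"tz":1.9,"grip":-1}]'
python3 - <<'E'
from workcell import arm
from h import *
delta(arm,[545,-239,42])
E
```

```text
clock: 13.45
eef_pos: [544.8, -240.0, 42.4]
tool_rot: [-0.0, 0.983, 0.185, -0.0]
ft_force: [-6.1, 4.3, 16.5]
width: 0.3
t 13.45 tcp [ 544.8 -240.    42.4] F [-6.11  4.27 16.45] w 0.3 q [-0.49  0.68  1.66 -0.    0.81  0.7 ]
axes [[0.931, 0.364, -0.0], [0.364, -0.931, -0.0], [-0.0, 0.0, -1.0]]
delta cm [ 0.05 -0.08  0.04]
```

16.5 N at z = 42.4 mm is well over the 5 N for fully down, and it is about 6 mm below the key's rest height. I'll hold briefly, then draw up clear.

```bash
python3 -m jog '[{"ax":0,"ay":0,"az":0,"tx":0,"ty":0,"tz":0.05,"grip":-1},{"ax":0,"ay":0,"az":0,"tx":0,"ty":0,"tz":0.05,"grip":-1},{"ax":0,"ay":0,"az":0,"tx":0,"ty":0,"tz":0.05,"grip":-1}]'
python3 -c "
from workcell import arm; import cv2
c=arm.camera('scene'); cv2.imwrite('pics/scene7.png',cv2.resize(c['pixels'][130:270,270:450,::-1],None,fx=4,fy=4))"
python3 -m jog '[{"ax":0,"ay":0,"az":0,"tx":0,"ty":0,"tz":-1,"grip":-1},{"ax":0,"ay":0,"az":0,"tx":0,"ty":0,"tz":-3,"grip":-1},{"ax":0,"ay":0,"az":0,"tx":0,"ty":0,"tz":-6,"grip":-1},{"ax":0,"ay":0,"az":0,"tx":0,"ty":0,"tz":-9,"grip":-1},{"ax":0,"ay":0,"az":0,"tx":0,"ty":0,"tz":-12,"grip":-1},{"ax":0,"ay":0,"az":0,"tx":0,"ty":0,"tz":-14,"grip":-1},{"ax":0,"ay":0,"az":0,"tx":0,"ty":0,"tz":-16,"grip":-1},{"ax":0,"ay":0,"az":0,"tx":0,"ty":0,"tz":-16,"grip":-1},{"ax":0,"ay":0,"az":0,"tx":0,"ty":0,"tz":-16,"grip":-1},{"ax":0,"ay":0,"az":0,"tx":0,"ty":0,"tz":-16,"grip":-1},{"ax":0,"ay":0,"az":0,"tx":0,"ty":0,"tz":-16,"grip":-1}]'
python3 - <<'E'
from workcell import arm
from h import *
delta(arm,[545,-239,200])
s=arm.camera("scene");t=arm.camera("top");w=arm.camera("wrist")
cv2.imwrite("pics/scene8.png",s["pixels"][:,:,::-1]);cv2.imwrite("pics/top8.png",t["pixels"][:,:,::-1])
for n,c in (("scene",s),("top",t)):
    a=cv2.imread(f"pics/{n}0.png").astype(int); b=c["pixels"][:,:,::-1].astype(int)
    ha=cv2.cvtColor(a.astype(np.uint8),cv2.COLOR_BGR2HSV);hb=cv2.cvtColor(b.astype(np.uint8),cv2.COLOR_BGR2HSV)
    for box in ([(165,245,200,275),(272,198,296,220)] if n=="scene" else [(135,240,165,268),(312,178,335,202)]):
        x0,y0,x1,y1=box; r=[]
        for h in (ha,hb):
            m=cv2.inRange(h[y0:y1,x0:x1],(105,120,40),(130,255,255)); M=cv2.moments(m,True); r.append((round(x0+M["m10"]/M["m00"],1),round(y0+M["m01"]/M["m00"],1)))
        print(n,box,r)
E
```

```text
clock: 13.7
eef_pos: [544.8, -240.0, 42.3]
tool_rot: [-0.0, 0.983, 0.185, -0.0]
ft_force: [-8.8, 4.7, 21.2]
width: 0.2
clock: 14.67
eef_pos: [544.4, -239.8, 199.5]
tool_rot: [-0.001, 0.983, 0.185, -0.001]
ft_force: [-0.5, 1.0, 0.3]
width: 0.1
t 14.67 tcp [ 544.4 -239.8  199.5] F [-0.48  0.99  0.32] w 0.1 q [-0.49  0.47  1.56 -0.    1.12  0.7 ]
axes [[0.931, 0.364, -0.001], [0.364, -0.931, -0.001], [-0.002, 0.001, -1.0]]
delta cm [ 0.08 -0.05 -0.05]
scene (165, 245, 200, 275) [(181.3, 260.3), (181.3, 260.3)]
scene (272, 198, 296, 220) [(283.1, 207.9), (283.2, 207.9)]
top (135, 240, 165, 268) [(149.9, 252.8), (150.0, 252.8)]
top (312, 178, 335, 202) [(323.1, 189.0), (323.1, 189.0)]
```

View pics/scene7.png

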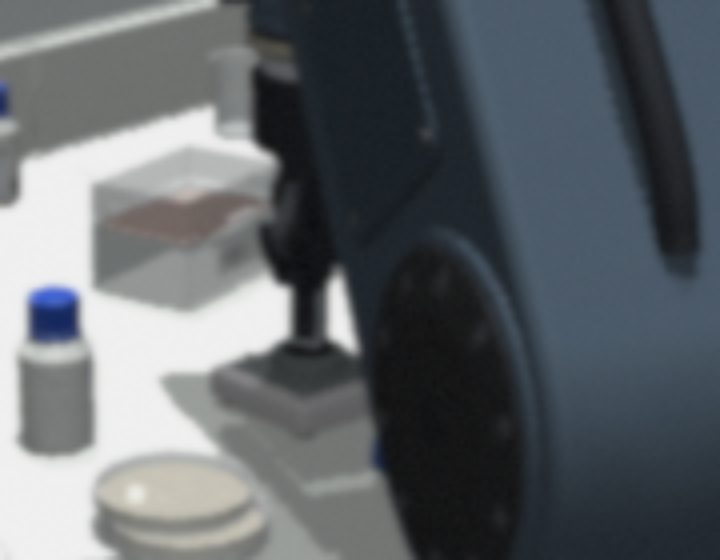

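View pics/scene8.png

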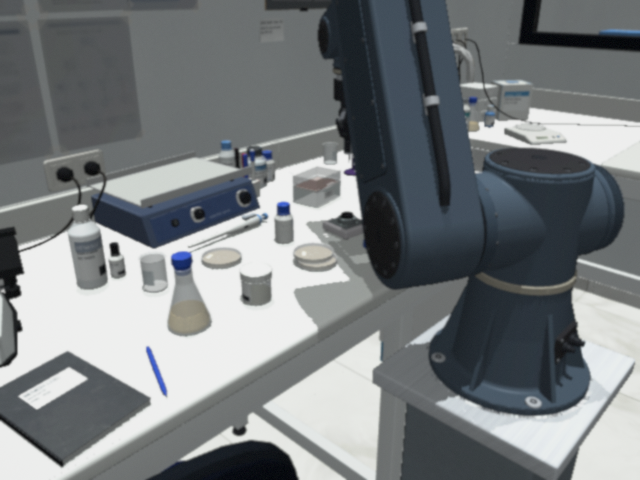

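View pics/top8.png

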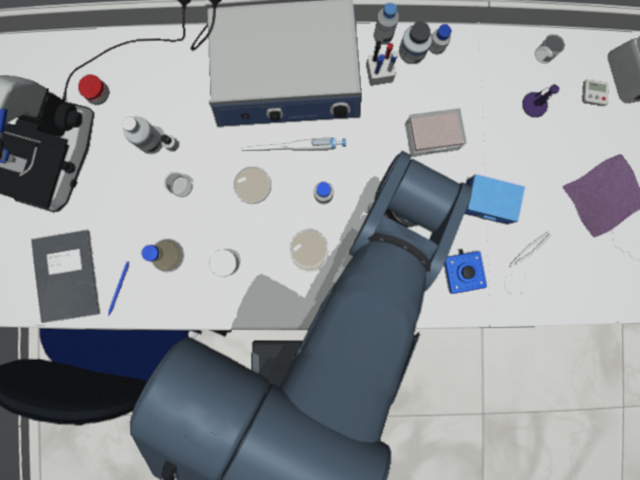

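The press picture shows the key pushed down under the fingertips. Afterwards the key is up again at scene pixel (347,215) and the gripper is clear of everything. The flask, dishes, cup, beaker and bottle sit at the same pixels as at the start. Handing in.

```bash
python3 -m jog '[{"ax":0,"ay":0,"az":0,"tx":0,"ty":0,"tz":0,"grip":-1},{"ax":0,"ay":0,"az":0,"tx":0,"ty":0,"tz":0,"grip":-1},{"ax":0,"ay":0,"az":0,"tx":0,"ty":0,"tz":0,"grip":-1}]'; python3 -c "
from workcell import arm
print(arm.finish_job())"
```

```text
clock: 15.07
eef_pos: [544.8, -240.0, 200.6]
tool_rot: [-0.0, 0.983, 0.185, -0.0]
ft_force: [0.2, 0.2, 0.2]
width: 0.1
the job is handed in; nothing more can be done
None
```

I carried out all three steps in order and handed the job in at about 15.1 s of the 48 s allowed; no verdict is reported.

- **Flask:** with the fingers shut, I held about 27 mm above the middle of the stopper for 2 s or more.
- **Dish:** I held about 27 mm above the middle of the single dish for about 2 s.
- **Key:** I pressed the grey box's key from its 48 mm rest height to z ≈ 42.3 mm, with 16–21 N on the wrist. That is well past the 5 N for fully down. I then drew up to z ≈ 200 mm.

**Last checks:**
- The stopper and bottle cap were within 0.1 px of their starting pixels in both the top and scene views.
- The dishes, cup and beaker looked unmoved by eye; I did not measure them.
- The key looked up again in the scene view, and the force was back to near zero. The top view of the key was hidden by the arm.

**What failed or disagreed:**
- The first move command was refused as invalid because the rows must give every field. Nothing moved.
- The wrist camera read a few pixels (2–6) off the predictions, about 2–4 mm, which is well inside the margins.
- The gripper ran up to about 6 mm lower than commanded on a fast descent, well above the dish, so I made the later descents more gently.

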